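# Set the fine-focus stage five clicks above its stop and lock it

## Robot

A 6-joint arm with a two-finger parallel gripper is mounted at the origin on a cart in front of the work surface, level with it; the furniture and walls round the work are solid. World frame = base frame: x ahead of the robot, y to its left, z up, the work surface at z = 0. Lengths are in m, angles in rad, forces in N, time in s.
With the tool pointing down it reaches from about 0.375 to 0.9 m from the base axis. Payload 3.1 kg.
Tool frame: the origin (TCP) lies between the finger pads; the fingertips stand 8 mm ahead of it and the grasp point (between the pads) lies 11 mm behind it; z points along the fingers, y is the line along which they close (so a half turn about z gives the same grasp; the last joint's range is limited). The gripper opens to 85 mm and grips with 20 to 120 N. Pads are 22 mm wide; open, the fingers measure 114 mm over their backs; the gripper's body (76 mm by 85 mm) begins 54 mm behind the grasp point. The pads swing forward as they close: fully open they stand 13 mm farther back than shut.
Start: joints at [-1.456, 0.527, 1.433, -0, 1.181, -0.178], TCP at [0.18, -0.598, 0.239] pointing down, gripper open.
Joint ranges: [-3.08, 3.08], [-0.75, 2.2], [0.22, 2.44], [-1.43, 4.57], [0, 2.65], [-2.85, 2.85]. Speed limits (rad/s): [2.79, 2.79, 3.14, 3.14, 3.14, 3.14].

## Interface

Orientations are given as a unit quaternion [x, y, z, w].
In Python, from station import readout, cams, sign_off gives the robot as it stands.
- The arm moves only by the tool send_rows, never from a script. Its argument "commands" is text: rows parted by semicolons, each of 5 numbers parted by spaces: the finger opening in mm, from 0 to 85.4, then the shift along the tool's x, y, z each as a share of 0.02 m, from -1 to 1, then the turn about the tool's z as a share of 4 degrees, from -1 to 1. In form: grip dx dy dz spin; .... A call has 1 to 20 rows; each row shifts and turns the commanded pose from where the row before left it, along the tool's axes as they then stand; what a row does not reach is not made up. A row lasts 1/12 s, in which the tool goes at most 41.7 mm and 7.16 degrees, less where a joint would pass 70% of its speed; a pose out of reach is approached as far as the arm can. A call with a number of a shift or a turn outside -1 to 1 is refused whole. A call with a gripper value outside its range is refused whole. The fingers move at their own pace and stop on an object; "grip_force" is the grip in N (left out, the last holds). Time passes only in rows, so rows that do not move let the fingers close. It gives the time, the measured TCP pose, the force, the opening and the grip force at its end, in the units of the state.
- readout.sense(): the state, without advancing time (a new reading comes with each control period).
- cams.snapshot(name): name is "side" or "top"; returns a dict with "pixels" (420x560x3 uint8, red, green, blue), "intrinsics" (3x3 intrinsics, pixels), "eye" and "rotation" of the camera in the world. Camera axes: x right, y down, z forward; pixel columns grow to the right and rows downward; lengths in m; the calibration is good to about 2 mm. A picture is of the moment at which its call begins. There is no depth.
- sign_off(): hands the job in; it is judged then, once.
The state is a dict: "t": time; "q": joint angles; "qd": joint speeds; "tau": joint torques, N m; "tcp_pos": TCP position; "tool_rot": TCP orientation; "force": force on the tool from outside, world axes, zero at the start; "ft_torque": the same for the moment, N m; "finger_gap": opening from 0.0 (shut) to 1.0 (fully open); "gripper_force": force on a finger pad.
Only numpy, scipy, OpenCV 4.12 (cv2) and the standard library are available. Lean on these libraries where they do the work, as an engineer would, in place of code of your own. Each camera call takes 0.05 s, during which the arm holds its last target. There are 200 camera calls.

## Task

Zero and set the fine-focus stage unit: wind its round knob gently counter-clockwise (seen from above) to the bottom stop without straining the stop, then turn it clockwise exactly five clicks, counting them by feel, and let go. Then push the lock slide at the unit's right end fully home, away from the robot, and leave the things standing round the unit where they are.

Things in the scene. Friction and masses are not known exactly. Their poses are not given: they have to be found in the camera images.
- unit: fine-focus stage unit, fixed: dark foot plate 105 (x) x 240 (y) x 12 mm with, from left (+y) to right, a small stage plate, a grey gear housing with a round knob, and a low track with the lock slide. Origin: centre of its underside; x away from the robot at yaw 0, y left, z up. Yaw within 0.3 rad either way
- knob_top (a point): centre of the knob's top face, on its upright axis, at unit (0, -15, 76 mm); fixed to the unit, does not turn. Black ribbed cylinder without pointer, 52 mm across, 28 mm tall (48 to 76 mm above the worktop), gripped across it at any yaw. Clockwise from above raises the stage. Starts one to four clicks above its bottom stop (click 0)
- stage_top (a point): centre of the top of the small black stage plate (74 x 60 x 6 mm) at unit (0, 85 mm). Its height over the unit's origin is 56.0 mm at the bottom stop and only 0.5 mm more per click (58.5 mm at five clicks), too little to see well: count by feel
- lock (a joint): travel of the lock slide, m: 0 to 0.004 at the start (open), 0.016 fully home against its end; slides along the unit's +x (away from the robot), stays where it is left, takes 2.5 N to move
- lock_thumb (a point): centre of the top of the lock slide's black thumb block (18 (x) x 14 (y) mm, standing 18 mm clear above the slide's 30 x 20 x 3 mm foot plate; top 49.5 mm above the worktop), at unit (-9 mm + travel, -95 mm); axes as the unit's. Push on its near (-x) face
- objective_pot_1: bystander: black round lens pot, 41 mm across, 62 mm tall, upright, left of the unit; origin at the centre of its underside
- filter_cube_1: bystander: black filter cube, 34 x 36 x 36 mm, before the unit's left end; origin at the centre of its underside
- immersion_oil: bystander: small brown dropper bottle with white cap, 28 mm across, 80 mm tall, at the unit's left end, farther back; origin at the centre of its underside
- petri_dish_1: bystander: flat round dish, 91 mm across, 14 mm tall, right of the unit; origin at the centre of its underside
- knob_foot (a point): foot of the knob on the housing's top (74 x 64 mm, 44 mm up). 24 clicks a turn, 15 degrees each. From a click the moment rises to 0.08 to 0.14 N m, is zero at the hump (7.5 degrees), then pulls on into the next click. Click 0 is the sprung stop: beyond it the moment jumps past 0.2 N m within 4 degrees and stays above; 12 degrees past (about 0.4 N m) strains it
- lock_end (a point): where the centre of the thumb block's top is when the lock is fully home, at unit (7, -95, 49.5 mm), fixed to the unit. The grey track below is 62 (x) x 26 (y) mm about unit (0, -95 mm), its top 28 mm up

How it is judged:
On the way, in this order (a step that is already met when the one before it is completed fails the run):
1. the knob is wound back to its bottom stop (stage within 0.12 mm of its lowest height) (z of stage_top in the frame of unit below 0.05612 m), for 0.1 s.
2. the knob stands at five clicks (stage 2.5 mm above its lowest height, within 0.2 mm) (z of stage_top in the frame of unit between 0.0583 and 0.0587 m), for 0.3 s.
3. the lock slide is pushed home (value of joint lock above 0.014 m), for 0.1 s.
At the end, for the whole second after the job is handed in: the knob rests in its fifth click above the stop (stage 2.5 mm above its lowest height, within 0.2 mm, less than half a click) and the lock slide is within 2 mm of fully home (all of step 2 and value of joint lock above 0.014 m); the robot touches nothing.
It fails at once if the bottom stop is strained (knob forced more than 12 degrees past it: stage 0.4 mm below its lowest free height) (z of stage_top in the frame of unit below 0.0556 m).
It fails at once if a bystander is moved more than 30 mm (distance of any of objective_pot_1, filter_cube_1, immersion_oil, petri_dish_1 from where it was at the start of the episode above 0.03 m).
It also fails if it takes over 72 s, if anything falls off the work surface, if the arm or the gripper's body presses on something with over 40 N, if the wrist force passes 120 N, or if a joint passes its speed limit or range.

## Working session

There is one attempt and no reset: what is moved stays moved. The work goes in short steps, Python scripts to look and compute and a tool call to move; the robot and the scene stay as the last step left them, time stands still between calls to the robot, and variables do not carry over. Pictures are saved under pics/ and viewed, at most 10 in all, crops included, and the job is handed in when it is done.

Besides the shell and the picture viewer there is one more tool, called after ">>>" as name(argument=value, ...), one argument or row to a line, values as JSON. send_rows: Moves the arm, as the interface text tells. Its arguments: {"type":"object","properties":{"commands":{"type":"string"},"grip_force":{"type":"number"}},"required":["commands"]}

```bash
mkdir -p pics; ls; python3 - <<'E'
from station import readout, cams
import cv2
for n in("top","side"):
    s=cams.snapshot(n); cv2.imwrite(f"pics/{n}1.png",s["pixels"][:,:,::-1]); print(n,s["intrinsics"],s["eye"],s["rotation"])
print(readout.sense())
E
```

```text
pics
top [[515.68246202   0.         283.82491184]
 [  0.         515.68246202 209.13840457]
 [  0.           0.           1.        ]] [0.41348136 0.06445919 1.02507821] [ 0.70816374 -0.7048273   0.02289187 -0.03462005]
side [[483.1009352    0.         283.12044464]
 [  0.         483.1009352  222.61016848]
 [  0.           0.           1.        ]] [0.06007656 0.72895837 0.59513617] [-0.25113567  0.84311469 -0.45801305  0.12772057]
{'t': 0.1, 'q': array([-1.45650983e+00,  5.28390965e-01,  1.43380877e+00, -3.62338254e-06,
        1.18141876e+00, -1.78509578e-01]), 'qd': array([-0.00155725, -0.00228464, -0.00232318,  0.00120598,  0.00090379,
       -0.00181951]), 'tau': array([ 3.32737573e-04, -4.43302774e+01, -1.78585893e+01, -2.90789094e-04,
        3.89030538e-03,  1.45521039e-05]), 'tcp_pos': array([ 0.18034001, -0.59773581,  0.23840955]), 'tool_rot': array([ 9.89302325e-01,  1.45876260e-01,  3.08463093e-05, -1.01245134e-03]), 'force': array([ 0.08649611,  0.30457255, -0.01087654]), 'ft_torque': array([ 0.03794249, -0.01279268,  0.01943881]), 'gripper_force': 0.0, 'finger_gap': 1.0006407924151999}
```

View pics/top1.png

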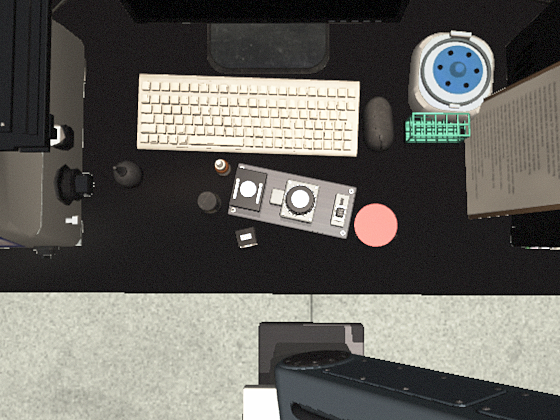

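View pics/side1.png

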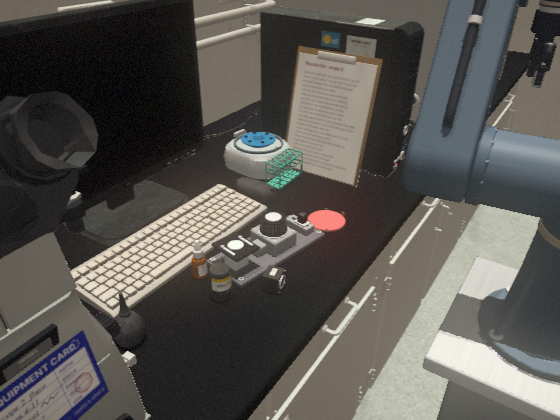

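The top view shows the unit with its plate corners at about (237,165), (355,188), (348,238) and (229,214). The knob is at (300,199), the lock slide at (341,209) and the dish at (376,225). Next I'll zoom in and measure.

```bash
cat > h.py <<'E'
import numpy as np, cv2
from scipy.spatial.transform import Rotation as R
from station import readout, cams
def ray(s,px,z):
    d=R.from_quat(s["rotation"]).as_matrix()@np.linalg.inv(s["intrinsics"])@[px[0],px[1],1]
    e=np.array(s["eye"]); return e+d*(z-e[2])/d[2]
def proj(s,P):
    c=R.from_quat(s["rotation"]).as_matrix().T@(np.array(P)-s["eye"]); p=s["intrinsics"]@c; return p[:2]/p[2]
E
python3 - <<'E'
from h import *
s=cams.snapshot("top"); im=s["pixels"][:,:,::-1].copy()
g=im.max(axis=2).astype(int)
m=((g>55)*255).astype(np.uint8); m[:,:225]=0; m[:158]=0; m[245:]=0; m[:,362:]=0
m=cv2.morphologyEx(m,cv2.MORPH_CLOSE,np.ones((5,5)))
c=max(cv2.findContours(m,0,2)[0],key=cv2.contourArea); r=cv2.minAreaRect(c); b=cv2.boxPoints(r); print(r,b)
w=np.array([ray(s,p,.012) for p in b]); print(w,w.mean(0),np.linalg.norm(np.diff(w,axis=0),axis=1))
for z,p in((.076,(300,199)),(.0495,(341,209))): print(ray(s,p,z))
cr=cv2.resize(im[155:250,220:365],None,fx=5,fy=5,interpolation=cv2.INTER_NEAREST)
cv2.drawContours(cr,[((b-[220,155])*5).astype(int)],0,(0,255,0),1); cv2.imwrite("pics/c2.png",cr)
E
```

```text
((299.1326599121094, 201.8700408935547), (137.20297241210938, 53.459716796875), 11.888657569885254) [[226.49606 213.8939 ]
 [237.50931 161.58092]
 [371.76926 189.84618]
 [360.756   242.15916]]
[[ 0.48617836  0.19460015  0.012     ]
 [ 0.59059519  0.17415665  0.012     ]
 [ 0.53492243 -0.091726    0.012     ]
 [ 0.43185025 -0.06936892  0.012     ]] [0.51088656 0.05191547 0.012     ] [0.1063993  0.27164875 0.10546901]
[0.50976362 0.05061721 0.076     ]
[ 0.49369868 -0.02748612  0.0495    ]
```

View pics/c2.png

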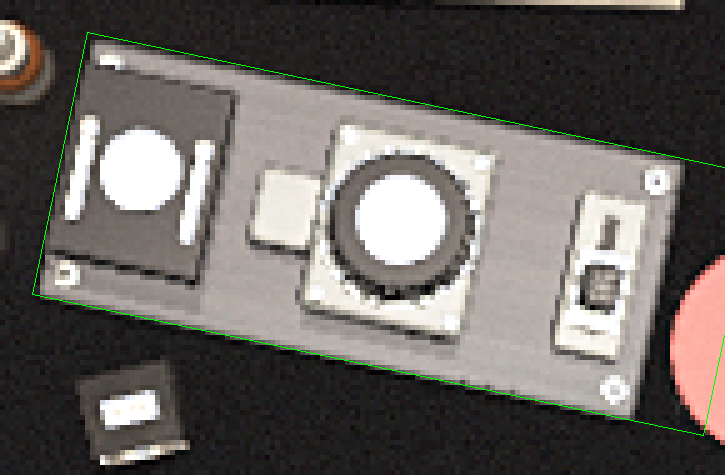

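The crop shows the knob's top disc centred at crop (400,220), which is pixel (300,199). The thumb block is at crop (601,286), pixel (340.2,212.2). The dish dragged the fitted box too wide, so I'll redo the fit from the plate corners.

```bash
python3 - <<'E'
from h import *
s=cams.snapshot("top")
b=[(237.6,162.),(226.6,213.6),(346.6,238.6),(357,187.6)]
w=np.array([ray(s,p,.012) for p in b]); c=w.mean(0)
ex=(w[0]-w[1]+w[3]-w[2]); ey=(w[0]-w[3]+w[1]-w[2]); y1=np.arctan2(ex[1],ex[0]); y2=np.arctan2(-ey[0],ey[1])
print(w,c,np.linalg.norm(ex)/2,np.linalg.norm(ey)/2,y1,y2)
im=s["pixels"].max(axis=2); 
k=ray(s,(300,199),.076); t=ray(s,(340.2,212.2),.0495); print("knob",k,"thumb",t)
for yaw in (y2,):
    A=R.from_euler("z",yaw).as_matrix(); print("knob from plate",c+A@[0,-.015,.064]); print("thumb in unit", A.T@(t-c), "rel knob",A.T@(t-k))
# side check of knob: white top disc
s2=cams.snapshot("side"); print("side pred knob",proj(s2,k))
g=s2["pixels"]; 
roi=g[190:270,240:310].min(axis=2); n,l,st,ce=cv2.connectedComponentsWithStats((roi>200).astype(np.uint8)); print([(x[4],tuple(y+[240,190])) for x,y in zip(st[1:],ce[1:]) if x[4]>15])
st=readout.sense(); print(R.from_quat(st["tool_rot"]).as_matrix().round(3))
E
```

```text
[[ 0.58975297  0.17396526  0.012     ]
 [ 0.48676072  0.19440303  0.012     ]
 [ 0.4386661  -0.04175822  0.012     ]
 [ 0.53928381 -0.06269517  0.012     ]] [0.5136159  0.06597872 0.012     ] 0.1038856134519345 0.24149283979803848 -0.20047613217586777 -0.20551552701554165
knob [0.50976362 0.05061721 0.076     ] thumb [ 0.48761123 -0.0259515   0.0495    ]
knob from plate [0.51055482 0.05129438 0.076     ]
thumb in unit [-0.00669706 -0.09530245  0.0375    ] rel knob [-0.00606069 -0.07947807 -0.0265    ]
side pred knob [273.46261877 216.72510313]
[(np.int32(97), (np.float64(272.92783505154637), np.float64(216.28865979381442))), (np.int32(18), (np.float64(304.1666666666667), np.float64(223.33333333333334))), (np.int32(16), (np.float64(246.5), np.float64(241.0))), (np.int32(19), (np.float64(241.0), np.float64(244.1578947368421)))]
[[ 0.957  0.289 -0.   ]
 [ 0.289 -0.957  0.001]
 [ 0.    -0.001 -1.   ]]
```

>>> send_rows(
  commands="85 .932 -.974 0 0;85 .932 -.974 0 0;85 .932 -.974 0 0;85 .932 -.974 0 0;85 .932 -.974 0 0;85 .932 -.974 0 0;85 .932 -.974 0 0;85 .932 -.974 0 0;85 .932 -.974 0 0;85 .932 -.974 0 0;85 .932 -.974 0 0;85 .932 -.974 0 0;85 .932 -.974 0 0;85 .932 -.974 0 0;85 .932 -.974 0 0;85 .932 -.974 0 0;85 .932 -.974 0 0;85 .932 -.974 0 0;85 .932 -.974 0 0;85 .932 -.974 0 0",
  grip_force=20,
)

```text
t: 1.92
tcp_pos: [0.4254, -0.1165, 0.2395]
tool_rot: [0.989, 0.146, 0.0, 0.0]
force: [0.2, -0.4, 0.2]
finger_gap: 1.0
gripper_force: 0.0
```

>>> send_rows(
  commands="85 .932 -.974 0 0;85 .932 -.974 0 0;85 .932 -.974 0 0;85 .932 -.974 0 0;85 .932 -.974 0 0;85 .932 -.974 0 0;85 .932 -.974 0 0;85 0 0 1 0;85 0 0 1 0;85 0 0 1 0;85 0 0 1 0;85 0 0 1 0;85 0 0 0 0;85 0 0 0 0;85 0 0 0 0",
)

```text
t: 3.17
tcp_pos: [0.5111, 0.0504, 0.1401]
tool_rot: [0.989, 0.146, 0.001, 0.0]
force: [0.1, 0.7, 0.2]
finger_gap: 0.995
gripper_force: 0.0
```

```bash
python3 - <<'E'
from h import *
st=readout.sense(); print(st); M=R.from_quat(st["tool_rot"]).as_matrix(); print(M.round(4)); print("tool delta units",(M.T@(np.array([.510,.051,.058])-st["tcp_pos"])/.02).round(3))
s=cams.snapshot("side"); im=s["pixels"][:,:,::-1]; cv2.imwrite("pics/s3.png",cv2.resize(im[150:290,200:380],None,fx=4,fy=4))
E
```

```text
{'t': 3.1667, 'q': array([-1.19617565e-01,  5.28935093e-01,  1.80446508e+00,  4.67850930e-06,
        8.06879464e-01,  1.15840504e+00]), 'qd': array([ 0.00167228, -0.01865032, -0.00762471,  0.00018407, -0.00178793,
        0.00183439]), 'tau': array([ 1.10773879e-02, -3.70561194e+01, -1.10284343e+01,  2.63356369e-04,
        3.30205390e-02, -1.60097113e-05]), 'tcp_pos': array([0.51114846, 0.05036423, 0.14005934]), 'tool_rot': array([9.89304586e-01, 1.45862968e-01, 6.33863655e-04, 1.70951355e-04]), 'force': array([0.05848481, 0.66975186, 0.21697907]), 'ft_torque': array([-0.00546498,  0.01177933, -0.03022464]), 'gripper_force': 0.0, 'finger_gap': 0.9954517404160593}
[[ 9.574e-01  2.886e-01  1.300e-03]
 [ 2.886e-01 -9.574e-01 -2.000e-04]
 [ 1.200e-03  5.000e-04 -1.000e+00]]
tool delta units [-0.051 -0.049  4.103]
```

View pics/s3.png

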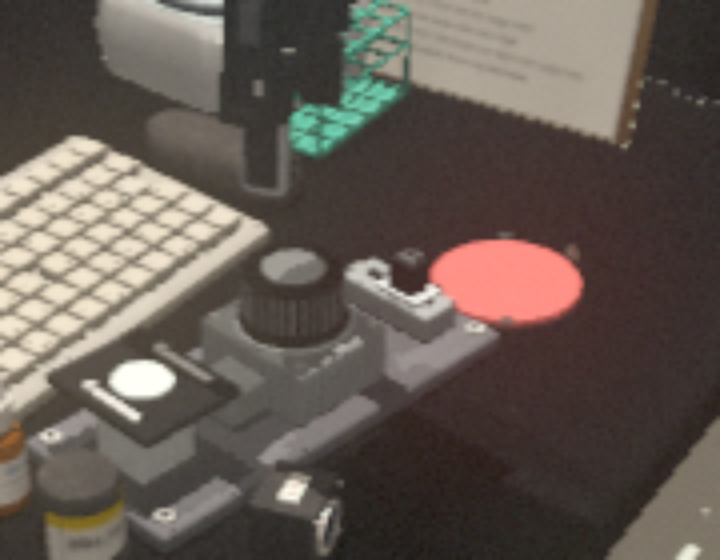

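The side view shows the open gripper above the knob (knob top at crop (293,268)), with the stage plate clear of the fingers. I'll descend and grip.

>>> send_rows(
  commands="85 -.05 -.05 .8 0;85 0 0 .8 0;85 0 0 .8 0;85 0 0 .8 0;85 0 0 .5 0;85 0 0 .4 0;85 0 0 0 0;60 0 0 0 0;60 0 0 0 0;60 0 0 0 0;60 0 0 0 0;60 0 0 0 0;45 0 0 0 0;45 0 0 0 0;45 0 0 0 0;45 0 0 0 0;45 0 0 0 0;45 0 0 0 0",
)

```text
t: 4.72
tcp_pos: [0.5096, 0.0507, 0.0579]
tool_rot: [0.989, 0.146, 0.0, 0.0]
force: [-1.7, -3.3, 5.4]
finger_gap: 0.6
gripper_force: 20.6
```

```bash
python3 -c "
from h import *
st=readout.sense(); print({k:st[k] for k in('tcp_pos','force','ft_torque','finger_gap','gripper_force')},R.from_quat(st['tool_rot']).as_euler('xyz',True))"
```

```text
{'tcp_pos': array([0.50963149, 0.05066264, 0.05794977]), 'force': array([-1.66091847, -3.3236772 ,  5.35693907]), 'ft_torque': array([-0.5178577 ,  0.11686762,  0.00300406]), 'finger_gap': 0.6004309429712095, 'gripper_force': 20.616783499717712} [ 1.79940957e+02 -4.86673293e-02  1.68028195e+01]
```

>>> send_rows(
  commands="45 0 0 0 -.5;45 0 0 0 -.5;45 0 0 0 0;45 0 0 0 0;45 0 0 0 0",
)

```text
t: 5.13
tcp_pos: [0.5097, 0.0506, 0.0579]
tool_rot: [0.984, 0.18, 0.001, 0.0]
force: [-1.3, -4.5, 6.7]
finger_gap: 0.597
gripper_force: 20.7
```

```bash
cat > r.py <<'E'
from h import *
st=readout.sense(); print(st["t"],"yaw",R.from_quat(st['tool_rot']).as_euler('xyz',True)[2].round(2),"Mz",st["ft_torque"][2].round(3),"F",st["force"].round(1),"gap",round(st["finger_gap"],4),st["gripper_force"].round(1),st["tcp_pos"].round(4))
E
python3 r.py
```

```text
Traceback (most recent call last):
  File "r.py", line 2, in <module>
    st=readout.sense(); print(st["t"],"yaw",R.from_quat(st['tool_rot']).as_euler('xyz',True)[2].round(2),"Mz",st["ft_torque"][2].round(3),"F",st["force"].round(1),"gap",round(st["finger_gap"],4),st["gripper_force"].round(1),st["tcp_pos"].round(4))
                                                                                                                                                                                                   ^^^^^^^^^^^^^^^^^^^^^^^^^
AttributeError: 'float' object has no attribute 'round'
```

```bash
sed -i 's/st\["gripper_force"\].round(1)/round(st["gripper_force"],1)/' r.py; python3 r.py
```

```text
5.1333 yaw 20.77 Mz -0.128 F [-1.3 -4.5  6.7] gap 0.5969 20.7 [0.5097 0.0506 0.0579]
```

>>> send_rows(
  commands="45 0 0 0 -.5;45 0 0 0 -.5;45 0 0 0 -.5;45 0 0 0 -.5;45 0 0 0 -.5;45 0 0 0 -.25;45 0 0 0 0;45 0 0 0 0;45 0 0 0 0",
)

```text
t: 5.88
tcp_pos: [0.5098, 0.0503, 0.0579]
tool_rot: [0.962, 0.274, 0.001, 0.001]
force: [-0.4, -4.1, 5.8]
finger_gap: 0.6
gripper_force: 20.7
```

```bash
python3 r.py
```

```text
5.8833 yaw 31.81 Mz 0.015 F [-0.4 -4.1  5.8] gap 0.6001 20.7 [0.5098 0.0503 0.0579]
```

>>> send_rows(
  commands="45 0 0 0 -.5;45 0 0 0 -.5;45 0 0 0 0;45 0 0 0 0;45 0 0 0 0",
)

```text
t: 6.3
tcp_pos: [0.5099, 0.0502, 0.0579]
tool_rot: [0.952, 0.307, 0.001, 0.001]
force: [-0.6, -4.9, 5.5]
finger_gap: 0.6
gripper_force: 20.7
```

```bash
python3 r.py
```

```text
6.3 yaw 35.78 Mz -0.085 F [-0.6 -4.9  5.5] gap 0.5999 20.7 [0.5099 0.0502 0.0579]
```

>>> send_rows(
  commands="45 0 0 0 -.5;45 0 0 0 -.25;45 0 0 0 0;45 0 0 0 0",
)

```text
t: 6.63
tcp_pos: [0.51, 0.0501, 0.0579]
tool_rot: [0.943, 0.332, 0.001, 0.001]
force: [-0.3, -4.7, 5.7]
finger_gap: 0.601
gripper_force: 20.7
```

```bash
python3 r.py
```

```text
6.6333 yaw 38.81 Mz -0.021 F [-0.3 -4.7  5.7] gap 0.6013 20.7 [0.51   0.0501 0.0579]
```

Normal detent again, so I'll go on to the next click and test there.

>>> send_rows(
  commands="45 0 0 0 -.5;45 0 0 0 -.5;45 0 0 0 -.5;45 0 0 0 -.5;45 0 0 0 0;45 0 0 0 0;45 0 0 0 0",
)

```text
t: 7.22
tcp_pos: [0.5101, 0.05, 0.0579]
tool_rot: [0.918, 0.397, 0.001, 0.001]
force: [-0.8, -5.1, 4.9]
finger_gap: 0.598
gripper_force: 20.7
```

```bash
python3 r.py
```

```text
7.2167 yaw 46.82 Mz 0.009 F [-0.8 -5.1  4.9] gap 0.5978 20.7 [0.5101 0.05   0.0579]
```

>>> send_rows(
  commands="45 0 0 0 -.5;45 0 0 0 -.5;45 0 0 0 0;45 0 0 0 0;45 0 0 0 0",
)

```text
t: 7.63
tcp_pos: [0.5102, 0.0499, 0.0579]
tool_rot: [0.903, 0.429, 0.001, 0.001]
force: [-0.3, -5.9, 4.3]
finger_gap: 0.6
gripper_force: 20.7
```

```bash
python3 r.py
```

```text
7.6333 yaw 50.79 Mz -0.07 F [-0.3 -5.9  4.3] gap 0.5996 20.7 [0.5102 0.0499 0.0579]
```

>>> send_rows(
  commands="45 0 0 0 -.5;45 0 0 0 -.25;45 0 0 0 0;45 0 0 0 0",
)

```text
t: 7.97
tcp_pos: [0.5103, 0.0498, 0.0579]
tool_rot: [0.892, 0.453, 0.001, 0.001]
force: [-1.0, -6.3, 4.4]
finger_gap: 0.599
gripper_force: 20.6
```

```bash
python3 r.py
```

```text
7.9667 yaw 53.81 Mz -0.034 F [-1.  -6.3  4.4] gap 0.5995 20.6 [0.5103 0.0498 0.0579]
```

>>> send_rows(
  commands="45 0 0 0 -.5;45 0 0 0 0;45 0 0 0 0",
)

```text
t: 8.22
tcp_pos: [0.5104, 0.0498, 0.058]
tool_rot: [0.884, 0.468, 0.001, 0.001]
force: [0.1, -6.8, 4.3]
finger_gap: 0.602
gripper_force: 20.6
```

```bash
python3 r.py
```

```text
8.2167 yaw 55.84 Mz 0.068 F [ 0.1 -6.8  4.3] gap 0.6023 20.6 [0.5104 0.0498 0.058 ]
```

>>> send_rows(
  commands="45 0 0 0 -.5;45 0 0 0 -.5;45 0 0 0 -.5;45 0 0 0 0;45 0 0 0 0;45 0 0 0 0",
)

```text
t: 8.72
tcp_pos: [0.5105, 0.0497, 0.058]
tool_rot: [0.858, 0.514, 0.001, 0.002]
force: [-0.2, -7.2, 5.4]
finger_gap: 0.604
gripper_force: 20.6
```

```bash
python3 r.py
```

```text
8.7167 yaw 61.82 Mz -0.009 F [-0.2 -7.2  5.4] gap 0.6037 20.6 [0.5105 0.0497 0.058 ]
```

>>> send_rows(
  commands="45 0 0 0 -.5;45 0 0 0 -.5;45 0 0 0 0;45 0 0 0 0;45 0 0 0 0",
)

```text
t: 9.13
tcp_pos: [0.5106, 0.0497, 0.058]
tool_rot: [0.84, 0.542, 0.001, 0.002]
force: [0.8, -7.8, 4.4]
finger_gap: 0.6
gripper_force: 20.6
```

```bash
python3 r.py
```

```text
9.1333 yaw 65.71 Mz -0.36 F [ 0.8 -7.8  4.4] gap 0.6 20.6 [0.5106 0.0497 0.058 ]
```

The moment jumps to -0.36 N m, so click 0 is at yaw 61.8. I'll back off and check for slip.

>>> send_rows(
  commands="45 0 0 0 .5;45 0 0 0 .5;45 0 0 0 0;45 0 0 0 0;45 0 0 0 0",
)

```text
t: 9.55
tcp_pos: [0.5105, 0.0497, 0.0579]
tool_rot: [0.858, 0.514, 0.001, 0.002]
force: [-0.7, -6.1, 4.9]
finger_gap: 0.602
gripper_force: 20.6
```

```bash
python3 r.py
```

```text
9.55 yaw 61.81 Mz 0.015 F [-0.7 -6.1  4.9] gap 0.602 20.6 [0.5105 0.0497 0.0579]
```

>>> send_rows(
  commands="45 0 0 0 .5;45 0 0 0 .5;45 0 0 0 0;45 0 0 0 0;45 0 0 0 0",
)

```text
t: 9.97
tcp_pos: [0.5104, 0.0498, 0.0579]
tool_rot: [0.875, 0.484, 0.001, 0.001]
force: [-0.8, -5.9, 4.9]
finger_gap: 0.604
gripper_force: 20.6
```

```bash
python3 r.py
```

```text
9.9667 yaw 57.85 Mz 0.085 F [-0.8 -5.9  4.9] gap 0.6036 20.6 [0.5104 0.0498 0.0579]
```

>>> send_rows(
  commands="45 0 0 0 .5;45 0 0 0 .5;45 0 0 0 .5;45 0 0 0 .5;45 0 0 0 .5;45 0 0 0 .25;45 0 0 0 0;45 0 0 0 0;45 0 0 0 0",
)

```text
t: 10.72
tcp_pos: [0.5101, 0.05, 0.0579]
tool_rot: [0.918, 0.397, 0.001, 0.001]
force: [-0.6, -5.8, 5.1]
finger_gap: 0.596
gripper_force: 20.7
```

```bash
python3 r.py
```

```text
10.7167 yaw 46.81 Mz -0.012 F [-0.6 -5.8  5.1] gap 0.5963 20.7 [0.5101 0.05   0.0579]
```

No slip, and that's click 1. Clicks 2 to 5 follow, with a reading at each detent and mid-click.

>>> send_rows(
  commands="45 0 0 0 .5;45 0 0 0 .5;45 0 0 0 .5;45 0 0 0 .5;45 0 0 0 .5;45 0 0 0 .5;45 0 0 0 .5;45 0 0 0 .25;45 0 0 0 0;45 0 0 0 0;45 0 0 0 0",
)

```text
t: 11.63
tcp_pos: [0.5098, 0.0503, 0.0579]
tool_rot: [0.962, 0.274, 0.001, 0.001]
force: [-0.4, -3.7, 5.0]
finger_gap: 0.601
gripper_force: 20.7
```

```bash
python3 r.py
```

```text
11.6333 yaw 31.81 Mz -0.002 F [-0.4 -3.7  5. ] gap 0.6007 20.7 [0.5098 0.0503 0.0579]
```

>>> send_rows(
  commands="45 0 0 0 .5;45 0 0 0 .5;45 0 0 0 0;45 0 0 0 0",
)

```text
t: 11.97
tcp_pos: [0.5098, 0.0504, 0.0579]
tool_rot: [0.971, 0.24, 0.001, 0.001]
force: [-0.4, -2.8, 5.1]
finger_gap: 0.603
gripper_force: 20.7
```

```bash
python3 r.py
```

```text
11.9667 yaw 27.83 Mz 0.049 F [-0.4 -2.8  5.1] gap 0.603 20.7 [0.5098 0.0504 0.0579]
```

>>> send_rows(
  commands="45 0 0 0 .5;45 0 0 0 .5;45 0 0 0 .5;45 0 0 0 .5;45 0 0 0 .5;45 0 0 0 .25;45 0 0 0 0;45 0 0 0 0;45 0 0 0 0",
)

```text
t: 12.72
tcp_pos: [0.5096, 0.0507, 0.0579]
tool_rot: [0.989, 0.146, 0.0, 0.0]
force: [0.3, -2.2, 5.8]
finger_gap: 0.603
gripper_force: 20.7
```

```bash
python3 r.py
```

```text
12.7167 yaw 16.8 Mz 0.013 F [ 0.3 -2.2  5.8] gap 0.6032 20.7 [0.5096 0.0507 0.0579]
```

>>> send_rows(
  commands="45 0 0 0 .5;45 0 0 0 .5;45 0 0 0 .5;45 0 0 0 .5;45 0 0 0 .5;45 0 0 0 .5;45 0 0 0 .5;45 0 0 0 .25;45 0 0 0 0;45 0 0 0 0;45 0 0 0 0",
)

```text
t: 13.63
tcp_pos: [0.5095, 0.0511, 0.0579]
tool_rot: [1.0, 0.016, 0.0, 0.0]
force: [-0.8, 0.8, 6.2]
finger_gap: 0.6
gripper_force: 20.7
```

```bash
python3 r.py
```

```text
13.6333 yaw 1.78 Mz -0.004 F [-0.8  0.8  6.2] gap 0.6003 20.7 [0.5095 0.0511 0.0579]
```

>>> send_rows(
  commands="45 0 0 0 .5;45 0 0 0 .5;45 0 0 0 0;45 0 0 0 0",
)

```text
t: 13.97
tcp_pos: [0.5095, 0.0512, 0.0579]
tool_rot: [1.0, -0.019, 0.0, 0.0]
force: [-0.8, -0.6, 5.4]
finger_gap: 0.603
gripper_force: 20.7
```

```bash
python3 r.py
```

```text
13.9667 yaw -2.2 Mz 0.07 F [-0.8 -0.6  5.4] gap 0.6025 20.7 [0.5095 0.0512 0.0579]
```

>>> send_rows(
  commands="45 0 0 0 .5;45 0 0 0 .5;45 0 0 0 .5;45 0 0 0 .5;45 0 0 0 .5;45 0 0 0 .25;45 0 0 0 0;45 0 0 0 0;45 0 0 0 0;45 0 0 0 0;45 0 0 0 0;45 0 0 0 0",
)

```text
t: 14.97
tcp_pos: [0.5096, 0.0515, 0.0579]
tool_rot: [0.993, -0.115, 0.001, -0.0]
force: [-1.2, 2.1, 6.5]
finger_gap: 0.602
gripper_force: 20.7
```

```bash
python3 r.py
```

```text
14.9667 yaw -13.24 Mz 0.035 F [-1.2  2.1  6.5] gap 0.6018 20.7 [0.5096 0.0515 0.0579]
```

Click 5 is reached with no load. I'll release and rise, then go over to the near side of the lock slide.

>>> send_rows(
  commands="60 0 0 0 0;70 0 0 0 0;85 0 0 0 0;85 0 0 0 0;85 0 0 0 0;85 0 0 0 0;85 0 0 -.5 0;85 0 0 -.5 0;85 0 0 -1 0;85 0 0 -1 0;85 0 0 -1 0;0 0 0 0 -.39;0 -.55 1 0 0;0 -.55 1 0 0;0 -.55 1 0 0;0 -.55 1 0 0;0 0 0 0 0;0 0 0 0 0;0 0 0 0 0",
)

```text
t: 16.55
tcp_pos: [0.4509, -0.0184, 0.1381]
tool_rot: [0.995, -0.102, 0.001, 0.0]
force: [-0.8, -0.6, -0.5]
finger_gap: 0.0
gripper_force: 0.0
```

```bash
python3 r.py; python3 - <<'E'
from h import *
s=cams.snapshot("side"); im=s["pixels"][:,:,::-1]; cv2.imwrite("pics/s4.png",cv2.resize(im[130:270,220:400],None,fx=4,fy=4))
E
```

```text
16.55 yaw -11.7 Mz -0.017 F [-0.8 -0.6 -0.5] gap 0.0 0.0 [ 0.4509 -0.0184  0.1381]
```

View pics/s4.png

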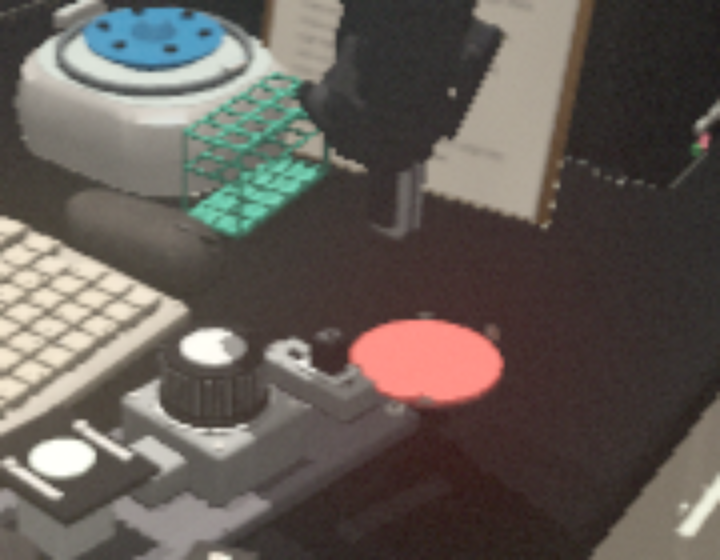

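The side view shows the shut fingers above and before the lock (fingertips at crop (395,230)), with the knob free and the thumb block at crop (328,350). Now down and forward.

>>> send_rows(
  commands="0 0 0 1 0;0 0 0 1 0;0 0 0 1 0;0 0 0 .8 0;0 0 0 .5 0;0 0 0 .3 0;0 0 0 0 0;0 0 0 0 0",
)

```text
t: 17.27
tcp_pos: [0.4504, -0.0179, 0.0453]
tool_rot: [0.995, -0.101, 0.0, -0.0]
force: [-0.2, 0.6, 0.3]
finger_gap: 0.001
gripper_force: 0.0
```

>>> send_rows(
  commands="0 .2 0 0 0;0 .2 0 0 0;0 .2 0 0 0;0 .2 0 0 0;0 .1 0 0 0;0 .1 0 0 0;0 0 0 0 0;0 0 0 0 0",
)

```text
t: 17.93
tcp_pos: [0.4695, -0.0224, 0.0453]
tool_rot: [0.995, -0.102, 0.0, 0.0]
force: [0.5, -0.4, 0.1]
finger_gap: 0.001
gripper_force: 0.0
```

```bash
python3 r.py; python3 - <<'E'
from h import *
s=cams.snapshot("side"); im=s["pixels"][:,:,::-1]; cv2.imwrite("pics/s5.png",cv2.resize(im[180:250,270:360],None,fx=8,fy=8))
E
```

```text
17.9333 yaw -11.67 Mz -0.049 F [ 0.5 -0.4  0.1] gap 0.0009 0.0 [ 0.4695 -0.0224  0.0453]
```

View pics/s5.png

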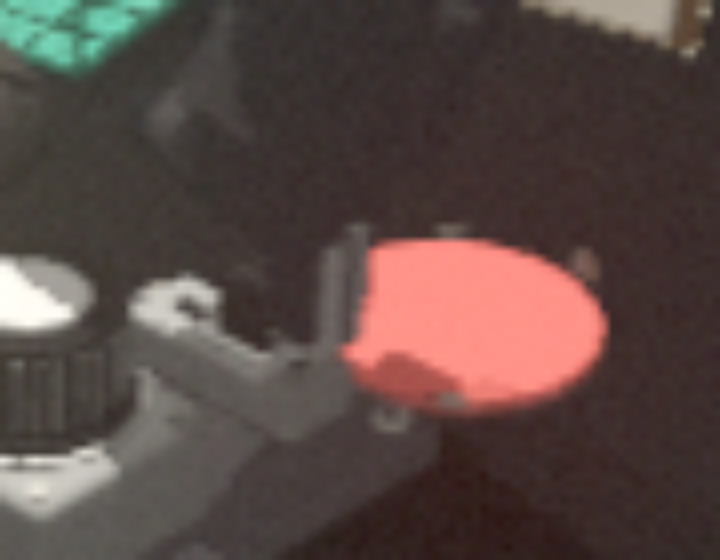

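The fingertips are at crop (345,300), and the thumb block ahead of them at (255,310) is still untouched. I'll keep advancing gently.

>>> send_rows(
  commands="0 .1 0 0 0;0 .1 0 0 0;0 .1 0 0 0;0 0 0 0 0",
)

```text
t: 18.32
tcp_pos: [0.4753, -0.0235, 0.0452]
tool_rot: [0.995, -0.102, -0.0, -0.0]
force: [-2.2, 0.2, 0.6]
finger_gap: 0.005
gripper_force: 1.0
```

>>> send_rows(
  commands="0 .1 0 0 0;0 .1 0 0 0;0 0 0 0 0",
)

```text
t: 18.57
tcp_pos: [0.4797, -0.0244, 0.0452]
tool_rot: [0.995, -0.102, 0.0, -0.0]
force: [-1.6, 0.8, -0.9]
finger_gap: 0.004
gripper_force: 0.9
```

>>> send_rows(
  commands="0 .1 0 0 0;0 .1 0 0 0;0 0 0 0 0",
)

```text
t: 18.82
tcp_pos: [0.4824, -0.025, 0.0452]
tool_rot: [0.995, -0.102, -0.001, -0.0]
force: [-4.7, 0.6, 1.8]
finger_gap: -0.0
gripper_force: 2.1
```

>>> send_rows(
  commands="0 .1 0 0 0;0 .05 0 0 0;0 0 0 0 0",
)

```text
t: 19.07
tcp_pos: [0.4825, -0.0249, 0.0452]
tool_rot: [0.995, -0.101, -0.004, -0.001]
force: [-8.3, -0.1, 5.3]
finger_gap: -0.001
gripper_force: 4.2
```

>>> send_rows(
  commands="0 .1 0 0 0;0 0 0 0 0;0 0 0 0 0",
)

```text
t: 19.32
tcp_pos: [0.4826, -0.0249, 0.0452]
tool_rot: [0.995, -0.101, -0.006, -0.001]
force: [-10.4, 0.1, 8.1]
finger_gap: -0.003
gripper_force: 5.5
```

>>> send_rows(
  commands="0 .05 0 0 0;0 0 0 0 0;0 0 0 0 0",
)

```text
t: 19.57
tcp_pos: [0.4826, -0.0249, 0.0452]
tool_rot: [0.995, -0.101, -0.007, -0.001]
force: [-12.8, -0.3, 9.4]
finger_gap: 0.001
gripper_force: 6.2
```

The hard stop came at unit x of about -12 mm, where "home" was expected. I'll back away, rise, move clear and check.

>>> send_rows(
  commands="0 -.25 0 0 0;0 -.5 0 0 0;0 -.75 0 0 0;0 -.5 0 0 0;0 0 0 -.5 0;0 0 0 -1 0;0 0 0 -1 0;0 0 0 -1 0;0 0 0 -1 0;0 0 0 -1 0;0 0 1 0 0;0 0 1 0 0;0 0 1 0 0;0 0 1 0 0;0 0 1 0 0;0 0 1 0 0;0 0 1 0 0;0 0 1 0 0;0 0 0 0 0;0 0 0 0 0",
)

```text
t: 21.23
tcp_pos: [0.4181, -0.1762, 0.1555]
tool_rot: [0.995, -0.103, 0.001, 0.0]
force: [-0.1, 0.6, 0.0]
finger_gap: 0.002
gripper_force: 0.0
```

```bash
python3 r.py; python3 - <<'E'
from h import *
s=cams.snapshot("top"); im=s["pixels"][:,:,::-1]; cv2.imwrite("pics/t6.png",cv2.resize(im[155:250,220:365],None,fx=5,fy=5,interpolation=cv2.INTER_NEAREST))
A=R.from_euler("z",-.204).as_matrix(); c=np.array([.5136,.066,0])
print("home px in crop",(proj(s,c+A@[.007,-.095,.0495])-[220,155])*5,"start",(proj(s,c+A@[-.007,-.095,.0495])-[220,155])*5)
E
```

```text
21.2333 yaw -11.81 Mz -0.012 F [-0.1  0.6  0. ] gap 0.0023 0.0 [ 0.4181 -0.1762  0.1555]
home px in crop [607.46971306 250.27176769] start [600.10321717 286.29094192]
```

View pics/t6.png

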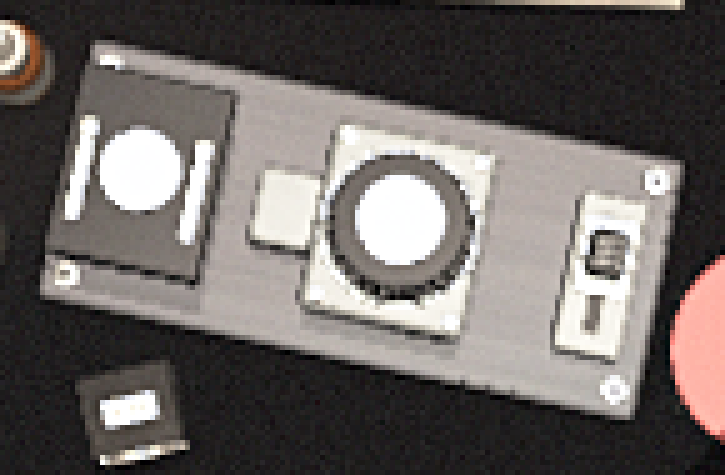

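The thumb block now sits at crop (607,252), against a predicted home of (607,250), and nothing else has moved. I'm handing in.

```bash
python3 -c "
from station import sign_off
print(sign_off())"
```

```text
the job is handed in; nothing more can be done
None
```

I wound the knob to its bottom stop (about 0.36 N m at the most, under the straining moment), turned it five clicks clockwise by feel and released it. I then pushed the lock slide fully home, left the bystanders in place and handed the job in; the hand-in call returned no verdict.

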